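# Shut the finished vase's dust cabinet on its spring latch

## Task

The finished vase is in one of the two small glass-topped dust cabinets: push that cabinet's door fully shut, until its spring latch snaps in and the door stays shut by itself. The other cabinet holds a freshly painted bowl that is still drying, so leave its door standing open just as it is.

Things in the scene. Friction and masses are not known exactly. Their poses are not given: they have to be found in the camera images.
- vase_door (a joint): angle (rad) of the door of the cabinet with the slender grey-green vase (135 mm tall). 0 = shut, a hard stop; grows as it opens towards the robot; starts at 0.3 to 0.55; stays where left. Below 0.08 a sloped sprung tongue in the free edge rides over a pin on the cabinet and snaps in at about 0.03 (3 to 7 N at the push point); let go earlier, the door springs ajar. Latched play: 0.01
- vase_door_push (a point): where to push that door: on its outer face, 158 mm above the table, 17 below the door's top, 120 along the door from the hinge axis, 50 from the free edge. Moves with the door; x axis points into the door, y along it to the hinge. Clear of the 18 mm knob (70 mm above the table, 145 from the hinge, 18 proud) and the strike bracket beyond the free edge (110 to 160 mm high, 22 proud)
- vase_door_hinge (a point): vertical hinge axis of that door, level with the push point, mid-thickness: 7.5 mm behind the outer face's plane. Door: plain wooden panel 170 mm wide, 15 thick, bottom 20 and top 175 mm above the table, hinged at its left edge (+y side) seen from the robot, shutting counter-clockwise seen from above. Cabinet: pale wood and glass, 200 mm wide, 150 deep, 180 high, fixed
- bowl_door_push (a point): the same point on the door of the other cabinet, alike in every way, but holding a low wide white bowl (100 mm across, 45 tall, seen through the glass top). It also stands ajar and is to be left so. Either cabinet may be the left one, each turned up to 15 degrees

How it is judged:
By the outcome, as a careful person would: the job done as asked, in the order asked, and still so for the second after the job is handed in, with the robot touching nothing.
It also fails if it takes over 34 s, if anything falls off the work surface, if the arm or the gripper's body presses on something with over 40 N, if the wrist force passes 120 N, or if a joint passes its speed limit or range.

## Robot

A 7-joint arm with a two-finger parallel gripper is mounted at the origin on the work surface. World frame = base frame: x ahead of the robot, y to its left, z up, the work surface at z = 0. Lengths are in mm, angles in rad, forces in N, time in s.
With the tool pointing down it reaches from about 400 to 875 mm from the base axis. Payload 4.4 kg.
Tool frame: the origin (TCP) lies at the very end of the fingers, on their centre line; the grasp point (between the pads) lies ctrl.grip_depth behind it (ctrl.grip_depth is the distance from the TCP to the grasp point, in mm); y points along the fingers, x is the direction in which the jaws open and shut, and the axes are right-handed (so a half turn about y gives the same grasp; the last joint's range is limited). The gripper opens to 85 mm and grips with 20 to 120 N. Pads are 22 mm wide; open, the fingers measure 114 mm over their backs; the gripper's body (76 mm by 85 mm) begins 54 mm behind the grasp point. The pads swing forward as they close: fully open they stand 13 mm farther back than shut.
Start: joints at [1.083, 0.628, 0.038, 1.517, -0.027, 0.996, -0.02], TCP at [266.14, -593.032, 231.313] pointing down, gripper open.
Joint ranges: [-3.06, 3.06], [-0.37, 2.12], [-1.25, 1.32], [0.18, 2.47], [-1.1, 4.24], [0.23, 1.98], [-2.94, 2.94]. Speed limits (rad/s): [2.57, 2.57, 3.14, 3.14, 3.14, 3.14, 3.14].

## Interface

Orientations are given as [roll, pitch, yaw] about the fixed x, y, z axes, in that order (R = Rz(yaw) Ry(pitch) Rx(roll)).
In Python, from cell import ctrl gives the robot as it stands.
- The arm moves only by the tool apply_moves, never from a script. Its argument "motion" is a list of rows, each a list of 5 numbers: the shift along the tool's x, y, z in cm, then the turn about the tool's y in rad, then the finger opening in cm, from 0 to 8.54. In form: [[tx, ty, tz, roll, hand], ...]. A call has 1 to 20 rows; each row is the pose to reach, as a shift and turn from the pose commanded when the call began, along the tool's axes at that moment; what a row does not reach only later rows make up. A row lasts 1/8 s, in which the tool goes at most 62.5 mm and 10.7 degrees, less where a joint would pass 70% of its speed; a pose out of reach is approached as far as the arm can. A call with a gripper value outside its range is refused whole. The fingers move at their own pace and stop on an object; the grip force is fixed at half the most. Time passes only in rows, so rows that repeat a pose let the fingers close. It gives the time, the measured TCP pose, the force and the opening at its end, in the units of the state.
- ctrl.read_state(): the state, without advancing time (a new reading comes with each control period).
- ctrl.get_image(name): name is "scene" or "top"; returns a dict with "image" (384x512x3 uint8, red, green, blue), "vfov" (degrees; the focal length in pixels is half the picture's height over the tangent of half this angle, whatever the lens; pixels are square), "cx", "cy" (the principal point, pixels), "extrinsics" (4x4, takes a point from world to camera coordinates). Camera axes: x right, y up, looking along -z (the intrinsics and any distortion apply to the point x, -y, -z); pixel columns grow to the right and rows downward; lengths in mm; the calibration is good to about 2 mm. A picture is of the moment at which its call begins. There is no depth.
- ctrl.finish_job(): hands the job in, once; it reports no verdict.
Trained networks look in a picture, given as the dict that the camera call returned (one of the last four; its "shot" number tells which), for a name from the list of things; names that differ only in an ending like _2 or _b are one class to them, and where a whole thing is asked for, a point or a joint stands for the part that bears it (a point fixed in the world has none). Each returns a list of dicts, best first, with "confidence" (0 to 1); they miss things now and then, are a little off and sometimes report something else, mostly with a low value. They report only what shows in the picture. A call takes as long as a camera call.
- ctrl.search_frame(picture, query): "location" ([x, y, z] in mm, in world coordinates, good to about 4 mm: the middle of the surface that is visible of it).
- ctrl.mark_of(picture, query): "location" ([x, y, z] in mm, in world coordinates, good to about 4 mm: a listed point, or the origin of a listed thing).
The state is a dict: "clock": time; "qpos": joint angles; "qd": joint speeds; "tau": joint torques, N m; "eef_pos": TCP position; "tool_rot": TCP orientation; "force": force on the tool from outside, world axes, zero at the start; "torque": the same for the moment, N m; "width": finger opening in mm.
Only numpy, scipy, OpenCV 4.12 (cv2) and the standard library are available. Lean on these libraries where they do the work, as an engineer would, in place of code of your own. Each camera call takes 0.05 s, during which the arm holds its last target.

## Working session

There is one attempt and no reset: what is moved stays moved. The work goes in short steps, Python scripts to look and compute and a tool call to move; the robot and the scene stay as the last step left them, time stands still between calls to the robot, and variables do not carry over. Pictures are saved under pics/ and viewed, and the job is handed in when it is done.

Besides the shell and the picture viewer there is one more tool, called after "Emit:" as name(argument=value, ...) on one line, values as JSON. apply_moves: Moves the arm, as the interface text tells. Its arguments: {"type":"object","properties":{"motion":{"type":"array","items":{"type":"array","items":{"type":"number"}}}},"required":["motion"]}

```bash
mkdir -p pics; ls
python3 - <<'E'
from cell import ctrl
import cv2
s=ctrl.read_state();print(s); print(ctrl.grip_depth)
for n in("scene","top"):
    p=ctrl.get_image(n); cv2.imwrite(f"pics/{n}0.png",p["image"][:,:,::-1]); print(n,p["vfov"],p["cx"],p["cy"],p["extrinsics"],[k for k in p])
    for q in("vase_door_push","vase_door_hinge","bowl_door_push"):
        print(q,ctrl.mark_of(p,q))
    for q in("vase_door","bowl_door_push"):
        print(q,ctrl.search_frame(p,q))
E
```

```text
pics
{'clock': 0.0, 'qpos': array([ 1.08318661,  0.62936507,  0.03843007,  1.51835764, -0.02698194,
        0.99630937, -0.02001989]), 'qd': array([-9.90180942e-04,  1.82349629e-03, -6.02045323e-04,  8.95986565e-05,
       -6.68769335e-04,  1.21025622e-03, -2.38176918e-04]), 'tau': array([ 6.06809135e-04, -5.63403583e+01,  1.22561339e+00, -1.93446761e+01,
        1.06080904e-02,  1.06984875e-02, -2.47553402e-05]), 'eef_pos': array([ 265.88981075, -592.44394877,  230.37992119]), 'tool_rot': array([-1.57083078,  0.00192138, -1.14898686]), 'force': array([-0.30987626, -0.90679757,  0.2801682 ]), 'torque': array([ 0.02779738, -0.00590743, -0.04089198]), 'width': 85.36465994498096}
18.700000000000003
scene 51.34226376119077 261.4943371657739 193.1799497926937 [[ 4.02853878e-01 -9.15194216e-01  1.13269817e-02 -2.47389871e+02]
 [ 8.19479078e-01  3.66178088e-01  4.40871466e-01 -5.35566090e+02]
 [-4.07630708e-01 -1.68324555e-01  8.97498775e-01 -7.85293329e+02]
 [ 0.00000000e+00  0.00000000e+00  0.00000000e+00  1.00000000e+00]] ['image', 'vfov', 'cx', 'cy', 'extrinsics', 'shot']
vase_door_push
[... 392 characters left out ...]
84.83554456959004 [[-2.52743097e-02 -9.99528294e-01  1.74470435e-02  1.36943044e+01]
 [ 9.98687488e-01 -2.44676322e-02  4.49959488e-02 -5.86759314e+02]
 [-4.45478361e-02  1.85613856e-02  9.98834804e-01 -1.27154259e+03]
 [ 0.00000000e+00  0.00000000e+00  0.00000000e+00  1.00000000e+00]] ['image', 'vfov', 'cx', 'cy', 'extrinsics', 'shot']
vase_door_push [{'location': [530.2, -230.5, 160.7], 'confidence': 0.88}]
vase_door_hinge [{'location': [597.7, -131.4, 159.2], 'confidence': 0.9}]
bowl_door_push [{'location': [512.0, 186.9, 162.4], 'confidence': 0.88}]
vase_door [{'location': [543.2, 205.5, 180.3], 'confidence': 0.44}]
bowl_door_push [{'location': [543.3, 204.7, 180.8], 'confidence': 0.72}]
```

View pics/scene0.png

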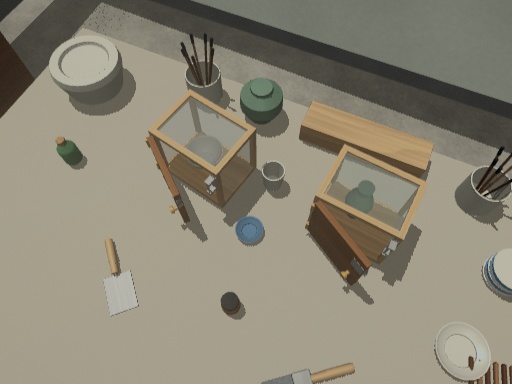

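View pics/top0.png

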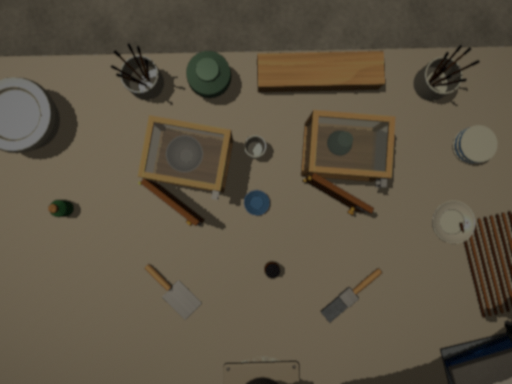

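The vase (grey-green, scene ~(362,195)) is in the right cabinet at y<0. The bowl (scene ~(205,150)) is in the left one. The networks agree with this. I'll zoom in to measure the door and front lines.

Run:
```python
import cv2
a=cv2.imread("pics/top0.png")[95:225,290:410]
cv2.imwrite("pics/topz.png",cv2.convertScaleAbs(cv2.resize(a,None,fx=4.5,fy=4.5,interpolation=cv2.INTER_CUBIC),alpha=1.6))
```

```text
(no output)
```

View pics/topz.png

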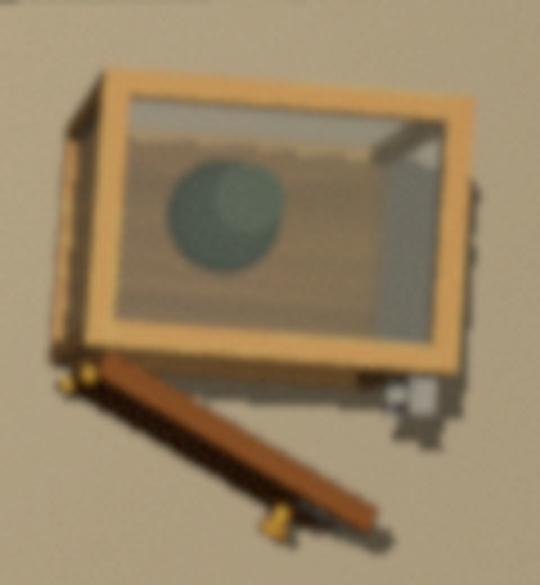

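```bash
cat > h.py <<'E'
import numpy as np
def bp(p,u,v,z):
    f=192/np.tan(np.radians(p["vfov"]/2)); E=np.array(p["extrinsics"]); R,t=E[:3,:3],E[:3,3]
    d=R.T@np.array([(u-p["cx"])/f,-(v-p["cy"])/f,-1]); c=-R.T@t
    return c+d*(z-c[2])/d[2]
E
python3 - <<'E'
from cell import ctrl; import numpy as np; from h import bp
p=ctrl.get_image("top")
P=lambda x,y,z:bp(p,290+(x+.5)/4.5-.5,95+(y+.5)/4.5-.5,z)
for n,a in dict(doorHin=(110,353,175),doorFin=(378,510,175),doorHout=(94,374,175),doorFout=(364,531,175),cabFL=(85,346,180),cabFR=(458,374,180),cabBL=(105,70,180),cabBR=(473,98,180)).items():
    print(n,P(*a).round(1))
print(ctrl.mark_of(p,"vase_door_push"),ctrl.mark_of(p,"vase_door_hinge"))
s=ctrl.read_state();print(s['eef_pos'],s['tool_rot'])
from scipy.spatial.transform import Rotation as R
print(R.from_euler('xyz',s['tool_rot']).as_matrix().round(3))
E
```

```text
doorHin [ 604.7 -137.3  175. ]
doorFin [ 517.1 -278.5  175. ]
doorHout [ 593.7 -128.4  175. ]
doorFout [ 506.  -270.6  175. ]
cabFL [ 608.5 -123.4  180. ]
cabFR [ 588.7 -322.8  180. ]
cabBL [ 756.7 -138.6  180. ]
cabBR [ 737.2 -336.7  180. ]
[{'location': [528.3, -229.1, 160.3], 'confidence': 0.87}] [{'location': [599.9, -131.2, 161.5], 'confidence': 0.74}]
[ 266.14535112 -593.03741932  231.36640008] [-1.57073410e+00 -7.89434531e-05 -1.14906266e+00]
[[ 0.409  0.     0.912]
 [-0.912 -0.     0.409]
 [ 0.    -1.     0.   ]]
```

Emit:
apply_moves(motion=[[-1.5, 0, 2, 0.05, 0], [-4, 0, 5, 0.11, 0], [-6.5, 0, 8.2, 0.17, 0], [-9, 0, 11.5, 0.23, 0], [-11.5, 0, 14.8, 0.29, 0], [-14, 0, 18, 0.35, 0], [-16.5, 0, 21.3, 0.41, 0], [-19, 0, 24.6, 0.47, 0], [-21.5, 0, 28, 0.53, 0], [-24, 0, 31, 0.59, 0], [-26, 0, 34, 0.65, 0], [-27.3, 0, 35.5, 0.65, 0], [-27.3, 0, 35.5, 0.65, 0], [-27.3, 0, 35.5, 0.65, 0], [-27.3, 0, 35.5, 0.65, 0]])

```text
clock: 2.62
eef_pos: [477.6, -200.1, 231.4]
tool_rot: [-1.571, -0.001, -1.801]
force: [0.9, 0.2, -0.5]
width: -0.0
```

Run:
```python
from cell import ctrl; import numpy as np,cv2
s=ctrl.read_state();print(s)
p=ctrl.get_image("scene");cv2.imwrite("pics/scene1.png",p["image"][:,:,::-1])
from scipy.spatial.transform import Rotation as R
M=R.from_euler('xyz',s['tool_rot']).as_matrix();print(M.round(3))
for t in [(529.2,-229.9,150),(579.6,-250.7,150)]: print((M.T@(np.array(t)-s['eef_pos'])).round(1))
```

```text
{'clock': 2.625, 'qpos': array([ 0.20067492,  0.44604561,  0.20212698,  1.88698523, -0.11790009,
        0.81986881, -1.33720692]), 'qd': array([ 8.34696096e-05, -1.11558659e-03, -4.25640893e-03,  6.87411307e-04,
       -2.40980728e-03,  2.17786583e-04, -2.43565034e-03]), 'tau': array([-2.73427237e-01, -4.32085454e+01,  2.30005704e+00, -1.67749876e+01,
        9.66511907e-04,  7.43053861e-04,  4.51127780e-03]), 'eef_pos': array([ 477.60859919, -200.05725612,  231.41620542]), 'tool_rot': array([-1.57077001e+00, -6.26888462e-04, -1.80132749e+00]), 'force': array([ 0.85607554,  0.18616626, -0.48674353]), 'torque': array([-0.03719126,  0.00662193, -0.00906077]), 'width': -0.015399418210645527}
[[-0.228 -0.     0.974]
 [-0.974 -0.001 -0.228]
 [ 0.001 -1.     0.   ]]
[17.2 81.4 57. ]
[ 25.9  81.4 110.9]
```

View pics/scene1.png

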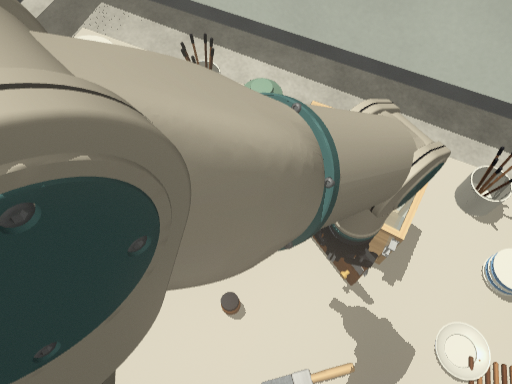

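Emit:
apply_moves(motion=[[0, 2, 0, 0, 0], [0, 5, 0, 0, 0], [0.5, 7.5, 0, 0, 0], [1.2, 8.2, 1, 0, 0], [1.7, 8.2, 2, 0, 0], [1.7, 8.2, 3, 0, 0], [1.7, 8.2, 3.5, 0, 0], [1.7, 8.2, 4, 0, 0], [1.7, 8.2, 4.4, 0, 0], [1.7, 8.2, 4.8, 0, 0], [1.8, 8.2, 5.2, 0, 0], [1.8, 8.2, 5.6, 0, 0], [1.9, 8.2, 6, 0, 0], [1.9, 8.2, 6, 0, 0]])

```text
clock: 4.42
eef_pos: [532.9, -230.9, 149.3]
tool_rot: [-1.57, -0.0, -1.799]
force: [0.7, 0.4, 0.7]
width: 0.0
```

Run:
```python
from cell import ctrl; import numpy as np,cv2
s=ctrl.read_state();print(s['force'],s['eef_pos'])
p=ctrl.get_image("scene");cv2.imwrite("pics/scene2.png",cv2.resize(p["image"][150:310,290:450,::-1],None,fx=3.5,fy=3.5,interpolation=cv2.INTER_CUBIC))
from scipy.spatial.transform import Rotation as R
M=R.from_euler('xyz',s['tool_rot']).as_matrix()
print((M.T@(np.array((579.6,-250.7,150))-s['eef_pos'])).round(1))
```

```text
[0.66170229 0.42940457 0.69492682] [ 532.87398344 -230.88523102  149.33174203]
[ 8.7 -0.6 50. ]
```

View pics/scene2.png

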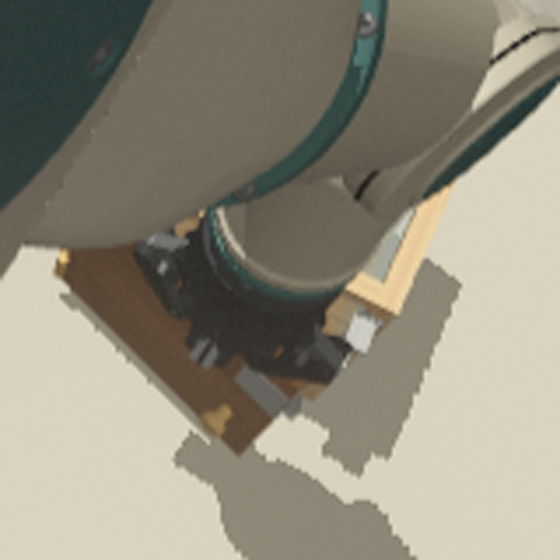

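Run:
```python
from cell import ctrl; import numpy as np,cv2
p=ctrl.get_image("top");cv2.imwrite("pics/top2.png",cv2.convertScaleAbs(cv2.resize(p["image"][95:235,280:420,::-1],None,fx=4,fy=4,interpolation=cv2.INTER_CUBIC),alpha=1.6))
print(ctrl.mark_of(p,"vase_door_push"))
```

```text
[]
```

View pics/top2.png

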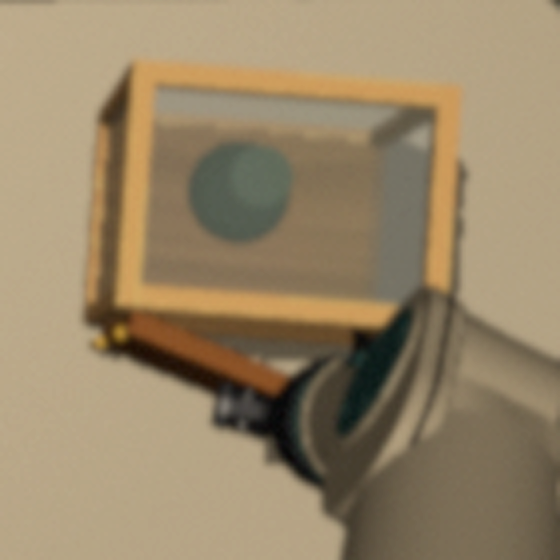

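The top view shows the door edge, from zoom (135,315) to (290,380), flatter than before, so the fingers are pushing it. Next I'll push on into the latch range.

Emit:
apply_moves(motion=[[0.1, 0, 0.4, 0, 0], [0.2, 0, 0.8, 0, 0], [0.3, 0, 1.2, 0, 0], [0.4, 0, 1.6, 0, 0], [0.5, 0, 2.0, 0, 0], [0.5, 0, 2.3, 0, 0], [0.6, 0, 2.6, 0, 0], [0.6, 0, 2.9, 0, 0], [0.6, 0, 3.2, 0, 0], [0.6, 0, 3.4, 0, 0], [0.6, 0, 3.4, 0, 0]])

```text
clock: 5.95
eef_pos: [563.2, -244.2, 149.2]
tool_rot: [-1.573, 0.0, -1.799]
force: [-4.8, 0.6, 2.5]
width: -0.3
```

Now in contact with the latch, at about 5 N. Continuing in small steps.

Emit:
apply_moves(motion=[[0, 0, 0.15, 0, 0], [0, 0, 0.3, 0, 0], [0, 0, 0.45, 0, 0], [0, 0, 0.6, 0, 0], [0, 0, 0.6, 0, 0], [0, 0, 0.6, 0, 0]])

```text
clock: 6.7
eef_pos: [568.7, -245.3, 149.3]
tool_rot: [-1.574, 0.0, -1.799]
force: [-6.7, 0.6, 3.4]
width: 0.3
```

Emit:
apply_moves(motion=[[0, 0, 0.1, 0, 0], [0, 0, 0.2, 0, 0], [0, 0, 0.3, 0, 0], [0, 0, 0.4, 0, 0], [0, 0, 0.4, 0, 0], [0, 0, 0.4, 0, 0]])

```text
clock: 7.45
eef_pos: [568.7, -245.3, 149.0]
tool_rot: [-1.582, 0.001, -1.799]
force: [-13.4, 4.2, 11.1]
width: -0.1
```

The TCP no longer advances while the force rises, which suggests the hard stop. One slightly firmer push, then I'll back off and look.

Emit:
apply_moves(motion=[[0, 0, 0.15, 0, 0], [0, 0, 0.3, 0, 0], [0, 0, 0.3, 0, 0], [0, 0, 0.3, 0, 0]])

```text
clock: 7.95
eef_pos: [568.8, -245.2, 148.7]
tool_rot: [-1.588, 0.002, -1.8]
force: [-19.3, 5.8, 14.1]
width: 0.1
```

Emit:
apply_moves(motion=[[0, 0, -0.5, 0, 0], [0, 0, -1, 0, 0], [0, 0, -2, 0, 0], [0, 0, -4, 0, 0], [0, 0, -7, 0, 0], [0, -3, -9, 0, 0], [0, -7, -9, 0, 0], [0, -11, -9, 0, 0], [0, -11, -14, 0, 0], [0, -11, -19, 0, 0], [0, -11, -19, 0, 0]])

```text
clock: 9.32
eef_pos: [388.3, -203.3, 259.6]
tool_rot: [-1.572, 0.001, -1.801]
force: [1.3, -0.1, -0.3]
width: -0.0
```

Run:
```python
from cell import ctrl; import numpy as np,cv2
s=ctrl.read_state();print(s['clock'],s['force'],s['eef_pos'])
for n in("scene","top"):
    p=ctrl.get_image(n); 
    for q in("vase_door_push","vase_door_hinge","bowl_door_push"): print(n,q,ctrl.mark_of(p,q))
    a=p["image"][:,:,::-1]
    if n=="top": a=cv2.convertScaleAbs(cv2.resize(a[80:235,280:420],None,fx=3.8,fy=3.8,interpolation=cv2.INTER_CUBIC),alpha=1.6)
    else: a=cv2.resize(a,None,fx=1.5,fy=1.5)
    cv2.imwrite(f"pics/{n}3.png",a)
```

```text
9.325 [ 1.28120529 -0.07107255 -0.32879345] [ 388.34536408 -203.34719878  259.59765473]
scene vase_door_push []
scene vase_door_hinge []
scene bowl_door_push [{'location': [515.8, 189.7, 157.9], 'confidence': 0.85}]
top vase_door_push [{'location': [577.4, -251.3, 156.7], 'confidence': 0.88}, {'location': [514.1, 188.0, 163.8], 'confidence': 0.44}]
top vase_door_hinge [{'location': [598.3, -129.8, 160.1], 'confidence': 0.69}]
top bowl_door_push [{'location': [515.4, 188.7, 163.6], 'confidence': 0.69}]
```

View pics/top3.png

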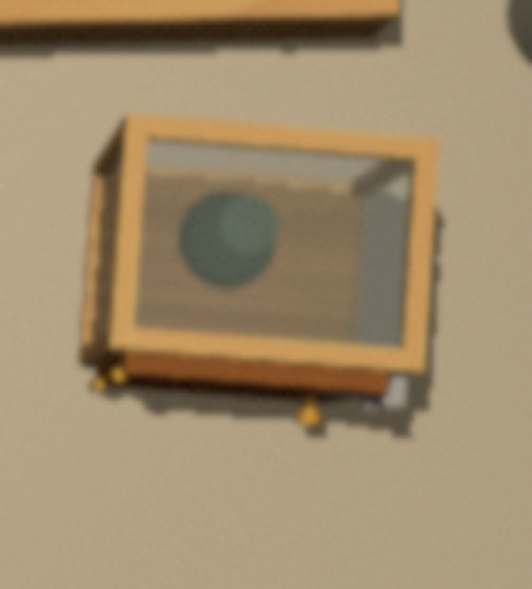

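View pics/scene3.png

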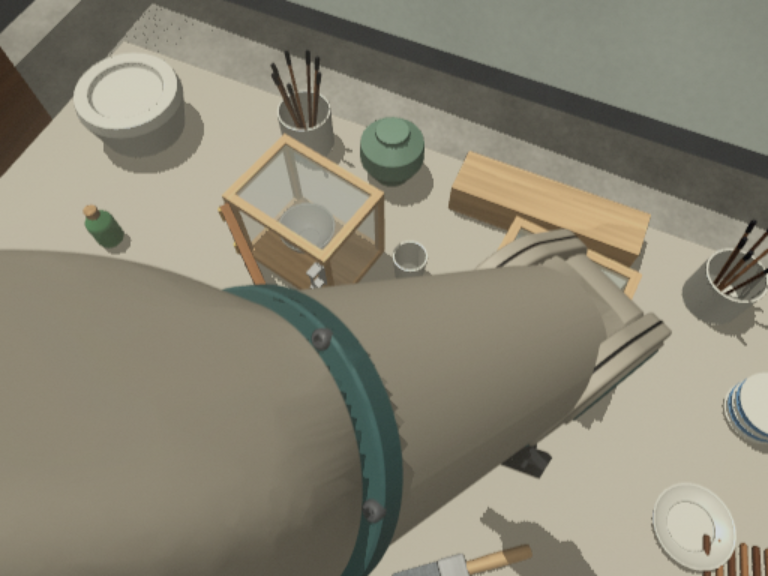

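The top view shows the door's outer edge, zoom (125,378) to (383,395), parallel to the cabinet front. The bowl cabinet's door hasn't moved. I'll wait a second and compare to confirm it stays latched.

Emit:
apply_moves(motion=[[0, 0, 0, 0, 0], [0, 0, 0, 0, 0], [0, 0, 0, 0, 0], [0, 0, 0, 0, 0], [0, 0, 0, 0, 0], [0, 0, 0, 0, 0], [0, 0, 0, 0, 0], [0, 0, 0, 0, 0]])

```text
clock: 10.72
eef_pos: [391.8, -204.2, 259.3]
tool_rot: [-1.571, -0.0, -1.799]
force: [-0.5, -0.1, -0.9]
width: 0.3
```

Run:
```python
from cell import ctrl; import numpy as np,cv2
p=ctrl.get_image("top")
a=cv2.convertScaleAbs(cv2.resize(p["image"][80:235,280:420,::-1],None,fx=3.8,fy=3.8,interpolation=cv2.INTER_CUBIC),alpha=1.6)
cv2.imwrite("pics/top4.png",a); print(np.abs(a.astype(int)-cv2.imread("pics/top3.png")).mean())
for q in("vase_door_push","vase_door_hinge","bowl_door_push"): print(q,ctrl.mark_of(p,q))
from h import bp
P=lambda x,y,z:bp(p,280+(x+.5)/3.8-.5,80+(y+.5)/3.8-.5,z)
A,B=P(125,378,175),P(383,395,175);C,D=P(108,350,180),P(425,372,180)
ang=lambda a,b:np.arctan2(*(b-a)[:2])
print(ang(A,B)-ang(C,D))
```

```text
0.8382735276221113
vase_door_push [{'location': [577.4, -250.6, 159.6], 'confidence': 0.78}]
vase_door_hinge [{'location': [598.2, -128.2, 160.6], 'confidence': 0.9}]
bowl_door_push []
-0.003277285444698741
```

View pics/top4.png

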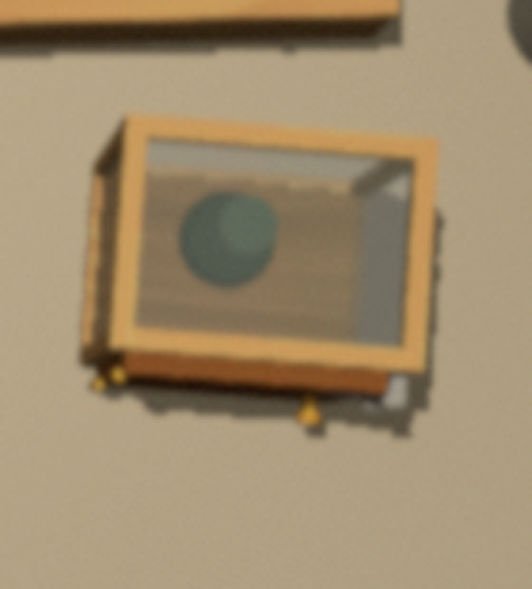

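The door is unchanged after a second: angle about 0.00 rad, and nothing is touching it.

```bash
python3 -c "
from cell import ctrl
print(ctrl.finish_job())"
```

```text
the job is handed in; nothing more can be done
None
```

The vase cabinet's door (the right-hand cabinet, y < 0) is shut and staying shut by itself. I pushed it with closed fingertips at the given push point. The TCP stopped advancing while the force rose from about 7 N to about 25 N at a hard stop, and then I backed the arm away.

**Vase door:** more than 1 s after release, the top view shows it parallel to the cabinet front. The measured angle is about −0.003 rad, and it hadn't moved since the previous picture. I inferred the latch snapping in from that and from the hard stop; I did not see it directly.

**Bowl door:** it was never approached. After the push its push point read [515, 189] mm, against [513, 187] mm at the start, which is within the networks' error.

**Failed checks:** the last top-view query missed the bowl door. The arm hid the vase door in the scene view after the push, so its final checks rest on the top camera.

The job was handed in at about 11 s.

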